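Put the remote away in the push-to-open drawer

ROBOT

A 6-joint arm with a two-finger parallel gripper is mounted at the origin on the work surface. World frame = base frame: x ahead of the robot, y to its left, z up, the work surface at z = 0. Lengths are in m, angles in degrees, forces in N, time in s.
With the tool pointing down it reaches from about 0.3 to 0.775 m from the base axis. Payload 14.6 kg.
Tool frame: the origin (TCP) lies midway between the tips of the shut fingers; the grasp point (between the pads) lies 19 mm behind it (manip.grasp_offset is the distance from the TCP to the grasp point, in m); z points along the fingers, x is the direction in which the jaws open and shut, and the axes are right-handed (so a half turn about z gives the same grasp; the last joint's range is limited). The gripper opens to 85 mm and grips with 20 to 120 N. Pads are 22 mm wide; open, the fingers measure 114 mm over their backs; the gripper's body (76 mm by 85 mm) begins 54 mm behind the grasp point. The pads swing forward as they close: fully open they stand 13 mm farther back than shut.
Start: joints at [-74.232, 17.183, 87.147, -0, 75.671, -3.816], TCP at [0.184, -0.518, 0.231] pointing down, gripper open.
Joint ranges: [-173.82, 173.82], [-45.26, 126.66], [13.44, 144.39], [-59.66, 239.66], [0, 175.72], [-146.38, 146.38]. Speed limits (degrees/s): [127.2, 127.2, 147.25, 180, 180, 180].

INTERFACE

Orientations are given as a 3x3 rotation matrix whose columns are the frame's x, y, z axes.
In Python, from plant import sensors, imaging, ticket, manip gives the robot as it stands. The module is installed in compiled form; this text tells all that it offers.
- The arm moves only by the tool send_rows, never from a script. Its arguments are lists of equal length, an entry for each row: "linear": the shift along the tool's x, y, z in cm, a list of three; "turn": the turn about the tool's z in degrees. In form: {"linear": [[dx, dy, dz], ...], "turn": [turn, ...]}. A call has 1 to 5 rows; each row shifts and turns the pose as measured when the row begins, along the tool's axes as they then stand; what a row does not reach is not made up. A row lasts 1/10 s, in which the tool goes at most 50 mm and 8.59 degrees, less where a joint would pass 70% of its speed; a pose out of reach is approached as far as the arm can. A call is refused whole if a number of a shift passes 5 or a number of a turn 8.59, either way. A call with a gripper value outside its range is refused whole. "hand" is the gripper command: -1 is fully open, 1 is shut, values between are in proportion, set as the call begins (left out, the last holds). The fingers move at their own pace and stop on an object; "newtons" is the grip in N (left out, the last holds). Time passes only in rows, so rows that do not move let the fingers close. It gives the time, the measured TCP pose, the force and the opening at its end, in the units of the state.
- sensors.get_state(): the state, without advancing time (a new reading comes with each control period).
- imaging.camera(name): name is "scene" or "top"; returns (picture, depth): 480x640x3 uint8, red, green, blue; 480x640 float32, m along the optical axis (not along the pixel's ray), 0 where there is no reading.
- imaging.get_calibration(name): a dict with "fx", "fy", "cx", "cy" (pixels), "k1" (the pictures are not rectified: a ray, as slopes to the right and down, at radius r is drawn at 1 + k1 r^2 times it, then the intrinsics apply), "R" (3x3) and "t" (3): a world point X has camera coordinates R X + t. Camera axes: x right, y down, z forward; pixel columns grow to the right and rows downward; lengths in m; the calibration is good to about 2 mm. A picture is of the moment at which its call begins. get_calibration takes no time and is no camera call.
- ticket.close_job(): hands the job in, once; it reports no verdict.
The state is a dict: "t": time; "qpos": joint angles; "dq": joint speeds; "joint_efforts": joint torques, N m; "tool_pos": TCP position; "tcp_rot": TCP orientation; "wrist_force": force on the tool from outside, world axes, zero at the start; "moment": the same for the moment, N m; "width": finger opening in m.
Only numpy, scipy, OpenCV 4.12 (cv2) and the standard library are available. Lean on these libraries where they do the work, as an engineer would, in place of code of your own. Each camera call takes 0.05 s, during which the arm holds its last target.

TASK

Push the drawer front so the touch latch lets go and the drawer springs out, lay the remote control gently in the drawer, flat and keys up, then push the drawer in again until it latches shut and stays shut. Leave the multimeter, mug and screwdriver alone.

Things in the scene. Friction and masses are not known exactly. Their poses are not given: they have to be found in the camera images.
- case: the low drawer unit, a dark steel case 240 wide (its y), 260 deep (its x), 76 high, fixed to the bench. Origin: on the bench, middle of the case's front plane. Its x points from the front into the case (the way to push), z up; the drawer slides out towards -x, the robot. Spring on the drawer 3 to 4 N, damper 22 N per m/s, 10 N holds it at its inner stop
- drawer (a joint): how far out the drawer is, m: 0 latched shut, 0.12 fully sprung out, -0.010 at the inner stop. Push-push latch: press to the inner stop (8 mm or more), draw back, and it springs out in about 1 s behind the finger, so get clear. To shut, push in to the same stop and draw back: it settles at 0 and holds. A push short of -0.008 may not switch the latch; one more full push lets it out again
- front_face (a point): the middle of the outer face of the drawer front, 44 above the bench; moves with the drawer, axes as the case. The front is a plain aluminium panel without a handle, 236 wide, 72 high (8 to 80 above the bench, 4 over the case top), 14 thick; latched, its face stands 26 before the case front, with a gap of 12 behind it
- tray_floor (a point): top of the drawer's floor, 16 above the bench, 66 behind the inner side of the front, mid-width; moves with the drawer, axes as the case. The tray is 159 long (x: 66 before to 93 behind this point), 210 wide (y); side walls reach 52, the front 80 above the bench. With the drawer out, 132 of its length, centred on this point, is open above, the rest is under the case
- remote: the remote control, a black slab 170 long (its x), 42 wide (y), 22 thick, 90 to 180 g, with grey round keys on top. Origin: centre of its underside, z up through the keys. It fits the drawer only lying flat with its length along the drawer's width, either way round
- multimeter: bystander: grey hand-held multimeter 150 x 76 x 34 with a black dial on top (42 high there); origin: centre of its underside
- mug: bystander: white mug, 80 across without its handle, 90 high; origin: centre of its underside
- screwdriver: bystander: black-handled screwdriver 190 long, lying; origin: middle of its underside
Things that resemble listed ones, but are neither listed nor needed, are in the scene too. What is shaped like the remote but blue or green is not meant.

How it is judged (in metres and radians):
On the way, in this order (a step that is already met when the one before it is completed fails the run):
1. the drawer has sprung out at least 90 mm (value of joint drawer above 0.09 m), for 0.2 s.
2. the remote lies flat, keys up, on the floor of the open drawer, released and at rest (value of joint drawer above 0.08 m and x of remote in the frame of tray_floor between -0.06 and 0.08 m and y of remote in the frame of tray_floor between -0.035 and 0.035 m and z of remote in the frame of tray_floor between -0.004 and 0.008 m and angle between remote's own z axis and vertical below 0.15 rad and contact force between remote and the fingers below 0.2 N and linear speed of remote below 0.03 m/s), for 0.2 s.
At the end, for the whole second after the job is handed in: The drawer is latched shut (within 4 mm of 0) and stays there with nothing touching it; the remote lies flat inside on the drawer's floor, keys up (tilt under 0.15 rad), at rest (value of joint drawer between -0.004 and 0.004 m and velocity of joint drawer below 0.01 m/s and x of remote in the frame of tray_floor between -0.06 and 0.08 m and y of remote in the frame of tray_floor between -0.035 and 0.035 m and z of remote in the frame of tray_floor between -0.004 and 0.008 m and angle between remote's own z axis and vertical below 0.15 rad and contact force between remote and the fingers below 0.2 N and linear speed of remote below 0.03 m/s).
It fails at once if the multimeter is moved more than 30 mm (distance of multimeter from where it was at the start of the episode above 0.03 m).
It fails at once if the mug is moved more than 30 mm (distance of mug from where it was at the start of the episode above 0.03 m).
It fails at once if the screwdriver is moved more than 30 mm (distance of screwdriver from where it was at the start of the episode above 0.03 m).
It fails at once if the mug is tipped over (angle between mug's own z axis and vertical above 0.5 rad).
It fails at once if the remote is dropped: it falls freely, touching nothing, while its underside is over 40 mm above the bench (24 mm above the drawer's floor) (height (world z) of remote above 0.04 m and contact force between remote and anything else below 0.02 N).
It also fails if it takes over 69 s, if anything falls off the work surface, if the arm or the gripper's body presses on something with over 40 N, if the wrist force passes 120 N, or if a joint passes its speed limit or range.

## Working session

There is one attempt and no reset: what is moved stays moved. The work goes in short steps, Python scripts to look and compute and a tool call to move; the robot and the scene stay as the last step left them, time stands still between calls to the robot, and variables do not carry over. Pictures are saved under pics/ and viewed, and the job is handed in when it is done.

Besides the shell and the picture viewer there is one more tool, called after "Emit:" as a command line: name --pt "numbers of a row" for each row, then --argument value for the rest. send_rows: Moves the arm, as the interface text tells. Its arguments: {"type":"object","properties":{"linear":{"type":"array","items":{"type":"array","items":{"type":"number"}}},"turn":{"type":"array","items":{"type":"number"}},"hand":{"type":"number"},"newtons":{"type":"number"}},"required":["linear","turn"]}

```bash
mkdir -p pics; ls
cat > h.py <<'E'
import numpy as np, cv2
from plant import sensors, imaging, ticket, manip
def shot(name,tag):
    im,d=imaging.camera(name); cv2.imwrite(f'pics/{tag}.png',im[:,:,::-1]); np.savez(f'pics/{tag}.npz',im=im,d=d); return im,d
def ray(name,u,v):
    c=imaging.get_calibration(name); K=np.array([[c['fx'],0,c['cx']],[0,c['fy'],c['cy']],[0,0,1]],float)
    p=np.array([[[u,v]]],float); xy=cv2.undistortPoints(p,K,np.array([c['k1'],0,0,0,0.]))[0,0]
    R=np.array(c['R']);t=np.array(c['t']); return -R.T@t, R.T@np.array([xy[0],xy[1],1])
def onz(name,u,v,z):
    o,d=ray(name,u,v); return o+d*(z-o[2])/d[2]
def dep(name,u,v,D):
    o,d=ray(name,u,v); return o+d*D[int(v),int(u)]
def proj(name,X):
    c=imaging.get_calibration(name);R=np.array(c['R']);t=np.array(c['t']);p=R@np.array(X)+t;x,y=p[0]/p[2],p[1]/p[2];s=1+c['k1']*(x*x+y*y)
    return c['fx']*x*s+c['cx'],c['fy']*y*s+c['cy']
E
python3 - <<'E'
from h import *
shot('scene','s0');shot('top','t0')
for n in('scene','top'):
    c=imaging.get_calibration(n);print(n,{k:np.round(v,3).tolist() for k,v in c.items()})
s=sensors.get_state();print({k:np.round(v,3).tolist() for k,v in s.items()},manip.grasp_offset)
E
```

```text
pics
scene {'fx': 484.006, 'fy': 484.006, 'cx': 327.239, 'cy': 243.239, 'k1': -0.092, 'R': [[-0.84, 0.542, -0.006], [0.455, 0.699, -0.552], [-0.295, -0.466, -0.834]], 't': [0.463, -0.205, 1.056]}
top {'fx': 457.29, 'fy': 457.29, 'cx': 325.972, 'cy': 233.506, 'k1': 0.018, 'R': [[0.027, -0.999, -0.027], [-0.983, -0.022, -0.18], [0.179, 0.031, -0.983]], 't': [-0.002, 0.56, 0.772]}
{'t': 0.1, 'qpos': [-74.232, 17.212, 87.175, 0.0, 75.672, -3.816], 'dq': [0.023, -0.128, -0.116, 0.031, -0.002, -0.01], 'joint_efforts': [-0.0, -54.438, -36.237, -0.0, 0.003, -0.0], 'tool_pos': [0.184, -0.518, 0.231], 'tcp_rot': [[0.335, -0.942, -0.0], [-0.942, -0.335, 0.001], [-0.001, -0.0, -1.0]], 'wrist_force': [-0.29, -0.822, -0.53], 'moment': [-0.014, -0.012, 0.022], 'width': 0.086} 0.0187
```

View pics/s0.png

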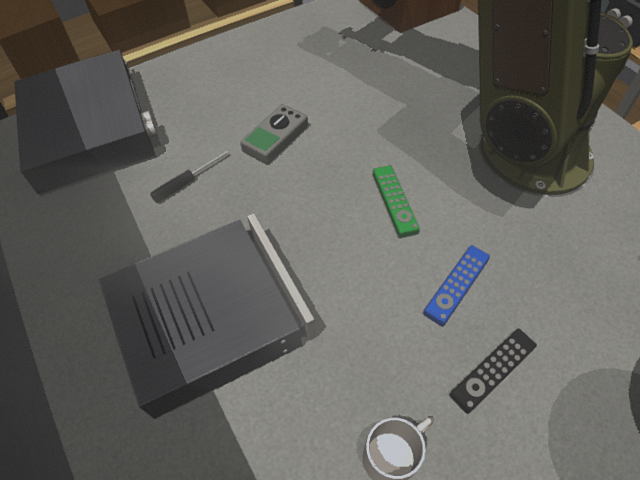

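View pics/t0.png

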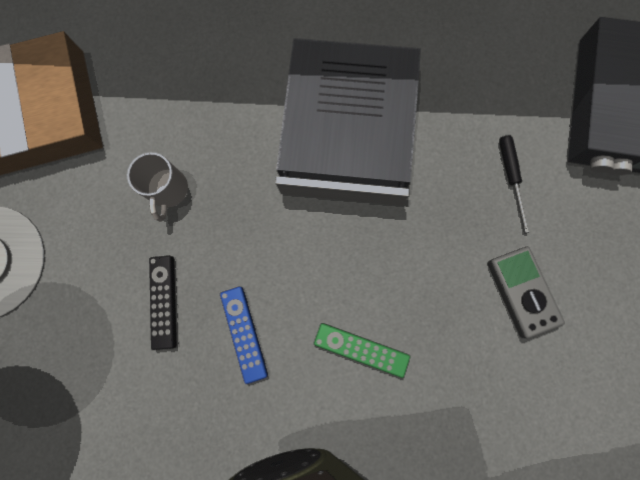

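The scene view shows the black remote at (493,370), the blue one at (457,285), the green one at (396,200), the mug at (396,447), the drawer front at (282,268), and the unlisted dark box at (80,120). In the top view the candidates for the remote are black (162,303), blue (243,335) and green (362,350); I choose the black one. The drawer unit is the case at (348,120) with the aluminium front strip at (343,187). The dark box at (605,95) is a lookalike.

Run:
```python
from h import *
z=np.load('pics/t0.npz');im,d=z['im'],z['d']
cv2.imwrite('pics/crop0.png',cv2.resize(im[240:370,100:290,::-1],None,fx=4,fy=4))
cv2.imwrite('pics/crop1.png',cv2.resize(im[150:220,260:430,::-1],None,fx=4,fy=4))
g=im.max(2)
m=np.zeros(g.shape,np.uint8); m[245:360,140:185]=(g[245:360,140:185]<60)
m=cv2.morphologyEx(m,cv2.MORPH_CLOSE,np.ones((9,9)))
cs,_=cv2.findContours(m,0,2);c=max(cs,key=cv2.contourArea);print(cv2.boundingRect(c),cv2.contourArea(c))
P=np.array([onz('top',*p[0],0.011)[:2] for p in c]).astype(np.float32)
r=cv2.minAreaRect(P);print('remote',r,cv2.boxPoints(r).tolist())
# front top strip
b=(im.min(2)>130).astype(np.uint8); b[:170]=0;b[205:]=0;b[:,:270]=0;b[:,415:]=0
cs,_=cv2.findContours(b,0,2);c=max(cs,key=cv2.contourArea)
P=np.array([onz('top',*p[0],0.080)[:2] for p in c]).astype(np.float32)
r=cv2.minAreaRect(P);print('front',r,cv2.boxPoints(r).tolist())
print(cv2.minAreaRect(c))
for u,v in [(300,186),(345,187),(400,192),(162,270),(162,335)]: print(u,v,dep('top',u,v,d))
# mug
for p in [(130,175),(171,175),(150,155),(153,212),(490,262),(562,322)]: print(p,onz('top',*p,0.09 if p[0]<200 else .034))
```

```text
(150, 256, 28, 95) 2363.0
remote ((0.4318721294403076, 0.31069105863571167), (0.17194870114326477, 0.04963793605566025), 6.619447708129883) [[0.34360992908477783, 0.3254339396953583], [0.34933191537857056, 0.276126891374588], [0.5201343297958374, 0.29594817757606506], [0.5144123435020447, 0.3452552258968353]]
front ((0.6410599946975708, -0.013894408941268921), (0.23575587570667267, 0.012996786274015903), 85.48695373535156) [[0.6253063678741455, -0.13089552521705627], [0.6382628679275513, -0.13191819190979004], [0.6568136215209961, 0.10310670733451843], [0.6438571214675903, 0.1041293740272522]]
((341.67974853515625, 185.6123504638672), (133.63340759277344, 7.0632781982421875), 5.440332412719727)
300 186 [0.63900883 0.05911226 0.07934535]
345 187 [ 0.63821336 -0.02056835  0.08100013]
400 192 [ 0.63139575 -0.11724194  0.07936735]
162 270 [0.48985224 0.31500902 0.01989017]
162 335 [0.37253191 0.30340878 0.0214342 ]
(130, 175) [0.65005916 0.35978151 0.09      ]
(171, 175) [0.6515223  0.28693842 0.09      ]
(150, 155) [0.68776879 0.32773893 0.09      ]
(153, 212) [0.58398595 0.31259643 0.09      ]
(490, 262) [ 0.51722085 -0.28354754  0.034     ]
(562, 322) [ 0.41515284 -0.40300264  0.034     ]
```

View pics/crop0.png

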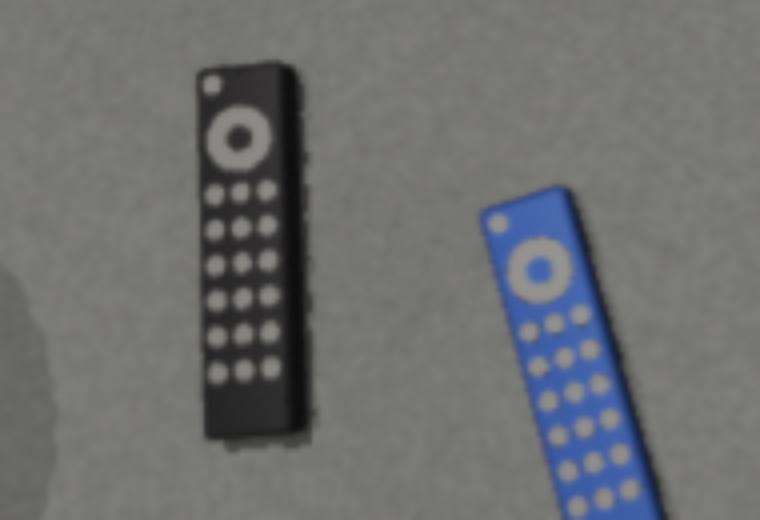

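View pics/crop1.png

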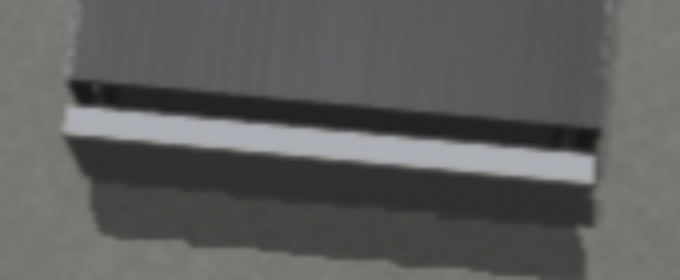

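The crops confirm the black remote with its grey keys up; its ring is at crop (239,138). The front strip runs from crop (65,120) to (595,168).

```bash
cat >> h.py <<'E'
def go(target,yaw=None):
    s=sensors.get_state();R=np.array(s['tcp_rot']);p=np.array(s['tool_pos'])
    cur=np.degrees(np.arctan2(R[1,0],R[0,0])); dy=0
    if yaw is not None: dy=(yaw-cur+180)%360-180
    sh=R.T@(np.array(target)-p)*100
    a=np.radians(dy);Rz=np.array([[np.cos(a),-np.sin(a),0],[np.sin(a),np.cos(a),0],[0,0,1]])
    print('t',round(s['t'],2),'pos',p.round(4),'yaw',cur.round(1),'shift cm now',sh.round(2),'| turn',round(-dy,2),'| shift cm after turn',((Rz@R).T@(np.array(target)-p)*100).round(2),'F',np.round(s['wrist_force'],1),'w',round(s['width'],4))
E
python3 - <<'E'
from h import *
k=lambda a,b:(100+(a-1.5)/4,240+(b-1.5)/4)
C=[onz('top',*k(*p),0.022) for p in [(198,72),(280,64),(289,431),(205,437)]]
for c in C: print(c.round(4))
print('mean',np.mean(C,0))
for a,b in [((215,194),(218,372)),((267,190),(271,367))]:
    A,B=onz('top',*k(*a),.023),onz('top',*k(*b),.023);print('ang',np.degrees(np.arctan2(*(A-B)[1::-1])))
# scene check
z=np.load('pics/s0.npz');im,d=z['im'],z['d'];g=im.max(2)
cv2.imwrite('pics/crop2.png',cv2.resize(im[315:425,440:550,::-1],None,fx=5,fy=5))
cx=np.array([.997,-.079,0]);f=np.array([.634,-.0134,0.03])
go(f-cx*0.06+[0,0,0.17],-94.5)
E
```

```text
[0.5121 0.3404 0.022 ]
[0.5167 0.3024 0.022 ]
[0.3514 0.2833 0.022 ]
[0.3479 0.3209 0.022 ]
mean [0.43202919 0.31176917 0.022     ]
ang 6.545991842293472
ang 6.5701818808060635
t 0.1 pos [ 0.1843 -0.518   0.2308] yaw -70.4 shift cm now [-34.91 -53.81   3.12] | turn 24.08 | shift cm after turn [-53.83 -34.87   3.14] F [-0.3 -0.8 -0.5] w 0.0855
```

View pics/crop2.png

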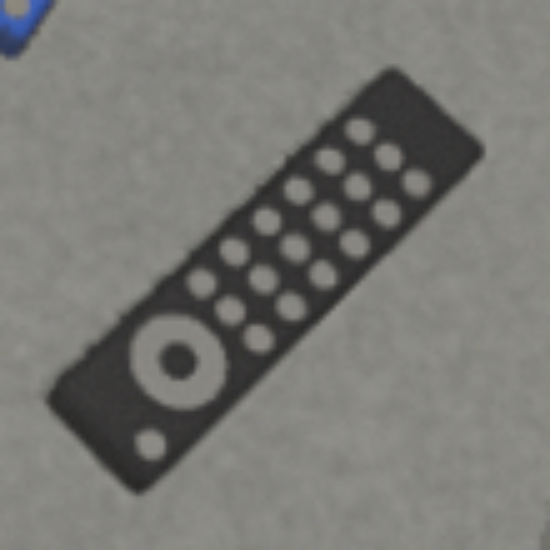

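Emit:
send_rows --pt "0 0 0" --pt "0 0 0" --pt "0 0 0" --turn '[8,8,8]' --hand 1 --newtons 40

```text
t: 0.4
tool_pos: [0.1842, -0.5176, 0.2297]
tcp_rot: [[-0.089, -0.996, -0.001], [-0.996, 0.089, 0.003], [-0.003, 0.001, -1.0]]
wrist_force: [0.3, 0.4, -0.1]
width: 0.0439
```

The close crop again shows a black slab with grey keys up, so the choice holds. Moving to stand in front of the drawer.

Emit:
send_rows --pt "-4 -2.6 0" --pt "-4 -2.6 0" --pt "-4 -2.6 0" --pt "-4 -2.6 0" --pt "-4 -2.6 0" --turn '[0,0,0,0,0]'

```text
t: 0.9
tool_pos: [0.3334, -0.3272, 0.2279]
tcp_rot: [[-0.103, -0.995, -0.003], [-0.995, 0.103, 0.006], [-0.006, 0.003, -1.0]]
wrist_force: [0.8, -0.7, 0.5]
width: 0.0
```

Emit:
send_rows --pt "-4 -2.6 0" --pt "-4 -2.6 0" --pt "-4 -2.6 0" --pt "-4 -2.6 0" --pt "-4 -2.6 0" --turn '[0,0,0,0,0]'

```text
t: 1.4
tool_pos: [0.4874, -0.1323, 0.2283]
tcp_rot: [[-0.104, -0.995, -0.003], [-0.995, 0.104, 0.006], [-0.006, 0.004, -1.0]]
wrist_force: [1.1, -1.3, 0.0]
width: -0.0001
```

```bash
python3 -c "
from h import *
go([.574,-.0087,.2],-94.5)"
```

```text
t 1.4 pos [ 0.4874 -0.1323  0.2283] yaw -96.0 shift cm now [-13.18  -7.34   2.88] | turn -1.46 | shift cm after turn [-12.99  -7.68   2.88] F [ 1.1 -1.3  0. ] w -0.0001
```

Emit:
send_rows --pt "-3.6 -2 2" --pt "-3.6 -2 2" --pt "-3.2 -2 2" --pt "-2.8 -1.5 3" --pt "0 0 4" --turn '[-1.4,0,0,0,0]'

```text
t: 1.9
tool_pos: [0.5802, 0.0043, 0.0986]
tcp_rot: [[-0.073, -0.997, 0.006], [-0.997, 0.073, 0.005], [-0.006, -0.005, -1.0]]
wrist_force: [1.4, -1.0, -0.4]
width: -0.0001
```

Emit:
send_rows --pt "0 0 4" --pt "0 0 2" --pt "0 0 0" --turn '[0,0,0]'

```text
t: 2.2
tool_pos: [0.5774, 0.0065, 0.03]
tcp_rot: [[-0.07, -0.998, -0.004], [-0.998, 0.07, 0.006], [-0.006, 0.004, -1.0]]
wrist_force: [0.0, -0.6, 1.1]
width: -0.0003
```

```bash
python3 -c "
from h import *
go([.614,-.012,.04],-94.5)"
```

```text
t 2.2 pos [0.5774 0.0065 0.03  ] yaw -94.0 shift cm now [ 1.58 -3.78 -1.03] | turn 0.47 | shift cm after turn [ 1.55 -3.79 -1.03] F [ 0.  -0.6  1.1] w -0.0003
```

Emit:
send_rows --pt "1.5 -1.5 -0.8" --pt "0 -1.5 0" --pt "0 -0.8 0" --pt "0 -0.5 0" --pt "0 -0.5 0" --turn '[0.4,0,0,0,0]'

```text
t: 2.7
tool_pos: [0.6255, -0.0127, 0.0412]
tcp_rot: [[-0.077, -0.997, -0.005], [-0.997, 0.077, 0.006], [-0.006, 0.005, -1.0]]
wrist_force: [-3.5, 1.0, 1.1]
width: -0.0003
```

Emit:
send_rows --pt "0 -0.5 0" --pt "0 -0.5 0" --turn '[0,0]'

```text
t: 2.9
tool_pos: [0.634, -0.0134, 0.0412]
tcp_rot: [[-0.077, -0.997, -0.01], [-0.997, 0.077, 0.006], [-0.005, 0.01, -1.0]]
wrist_force: [-47.7, 0.8, 23.7]
width: 0.0003
```

The force has reached 48 N, so the drawer is at its inner stop. Drawing back quickly.

Emit:
send_rows --pt "0 4 0" --pt "0 4.5 -1" --pt "0 4.5 -2" --pt "0 4 -3" --pt "0 1 -4" --turn '[0,0,0,0,0]' --hand -1

```text
t: 3.4
tool_pos: [0.4487, 0.0008, 0.1395]
tcp_rot: [[-0.076, -0.997, -0.019], [-0.997, 0.076, 0.007], [-0.005, 0.019, -1.0]]
wrist_force: [2.1, 0.4, 1.0]
width: 0.0725
```

```bash
python3 -c "
from h import *
go([.432,.312,.15],-83.4);shot('top','t1')"
```

```text
t 3.4 pos [0.4487 0.0008 0.1395] yaw -94.4 shift cm now [-30.9    4.06  -0.81] | turn -10.98 | shift cm after turn [-31.11  -1.9   -0.93] F [2.1 0.4 1. ] w 0.0725
```

View pics/t1.png

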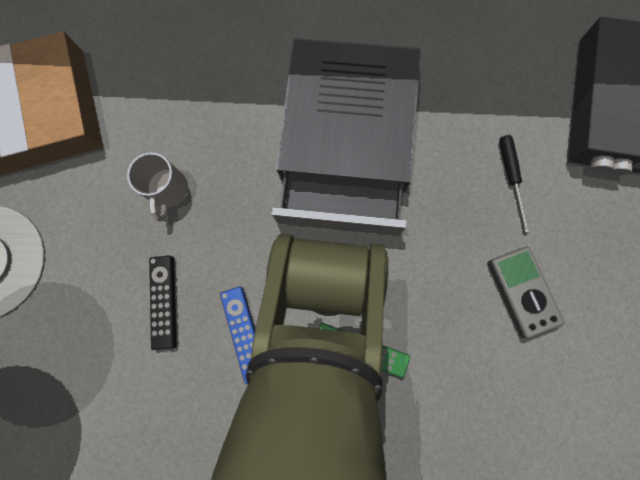

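The top view shows the drawer springing out, with its front at row 217. The black remote is undisturbed at (162,303). Moving over to it.

Emit:
send_rows --pt "-4.5 0 0" --pt "-4.5 0 0" --pt "-4.8 -0.4 0" --pt "-4.8 -0.4 0" --pt "-4.8 -0.4 0" --turn '[-5.5,-5.5,0,0,0]'

```text
t: 3.95
tool_pos: [0.4512, 0.239, 0.1547]
tcp_rot: [[0.115, -0.993, 0.005], [-0.993, -0.115, 0.007], [-0.007, -0.006, -1.0]]
wrist_force: [1.1, -1.0, 0.3]
width: 0.0854
```

```bash
python3 -c "
from h import *
go([.432,.312,.10],-83.4)"
```

```text
t 3.95 pos [0.4512 0.239  0.1547] yaw -83.4 shift cm now [-7.44  1.09  5.51] | turn -0.0 | shift cm after turn [-7.44  1.09  5.51] F [ 1.1 -1.   0.3] w 0.0854
```

Emit:
send_rows --pt "-4 0.6 1" --pt "-3 0.5 2" --pt "-0.4 0 2.5" --pt "0 0 0" --turn '[0,0,0,0]' --hand -0.6

```text
t: 4.35
tool_pos: [0.4303, 0.3214, 0.1005]
tcp_rot: [[0.122, -0.992, 0.01], [-0.992, -0.122, 0.011], [-0.01, -0.011, -1.0]]
wrist_force: [-0.3, -0.2, -0.5]
width: 0.0681
```

```bash
python3 -c "
from h import *
go([.432,.312,.004],-83.4);shot('scene','s2')
im=cv2.imread('pics/s2.png');cv2.imwrite('pics/s2c.png',cv2.resize(im[230:470,400:640],None,fx=2.5,fy=2.5))"
```

```text
t 4.35 pos [0.4303 0.3214 0.1005] yaw -83.0 shift cm now [1.04 0.05 9.65] | turn 0.42 | shift cm after turn [1.04 0.05 9.65] F [-0.3 -0.2 -0.5] w 0.0681
```

View pics/s2.png

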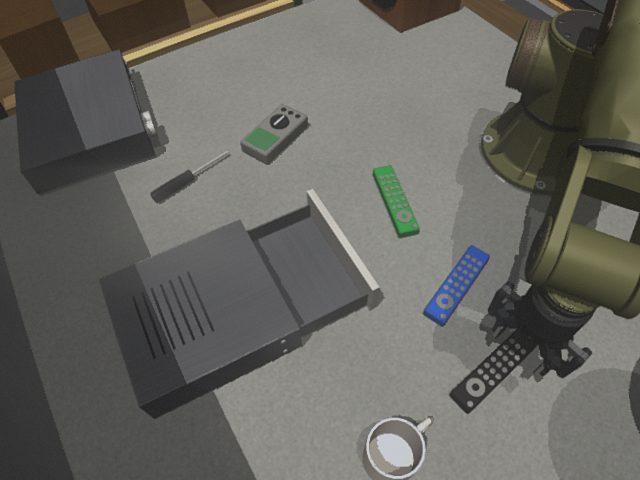

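The drawer is fully out, with its tray open around (305,255). The gripper is over the remote's middle, so I descend.

Emit:
send_rows --pt "1.0 0 2.5" --pt "0 0 2" --pt "0 0 1.5" --pt "0 0 0" --turn '[0.4,0,0,0]'

```text
t: 4.8
tool_pos: [0.4372, 0.3113, 0.0474]
tcp_rot: [[0.112, -0.994, 0.02], [-0.994, -0.112, 0.017], [-0.014, -0.021, -1.0]]
wrist_force: [-0.1, 0.6, 0.2]
width: 0.0685
```

```bash
python3 -c "
from h import *
go([.432,.312,.004],-83.4)"
```

```text
t 4.8 pos [0.4372 0.3113 0.0474] yaw -83.6 shift cm now [-0.06  0.6   4.33] | turn -0.18 | shift cm after turn [-0.06  0.6   4.33] F [-0.1  0.6  0.2] w 0.0685
```

Emit:
send_rows --pt "0 0.6 2.3" --pt "0 0 1.6" --pt "0 0 0.3" --turn '[0,0,0]'

```text
t: 5.1
tool_pos: [0.4356, 0.3116, 0.0095]
tcp_rot: [[0.11, -0.994, 0.026], [-0.994, -0.109, 0.02], [-0.018, -0.028, -0.999]]
wrist_force: [-0.2, 0.2, 2.1]
width: 0.0685
```

```bash
python3 -c "
from h import *
go([.432,.312,.004],-83.4)"
```

```text
t 5.1 pos [0.4356 0.3116 0.0095] yaw -83.7 shift cm now [-0.07  0.37  0.54] | turn -0.29 | shift cm after turn [-0.07  0.37  0.54] F [-0.2  0.2  2.1] w 0.0685
```

Emit:
send_rows --pt "0 0.3 0.4" --pt "0 0 0" --turn '[0,0]'

```text
t: 5.3
tool_pos: [0.4336, 0.3115, 0.0067]
tcp_rot: [[0.109, -0.994, 0.027], [-0.994, -0.109, 0.021], [-0.018, -0.03, -0.999]]
wrist_force: [-0.1, -0.0, 0.6]
width: 0.0679
```

Emit:
send_rows --pt "0 0 0" --pt "0 0 0" --pt "0 0 0" --pt "0 0 0" --pt "0 0 0" --turn '[0,0,0,0,0]' --hand 1 --newtons 40

```text
t: 5.8
tool_pos: [0.4346, 0.3121, 0.0088]
tcp_rot: [[0.11, -0.994, 0.03], [-0.994, -0.109, 0.023], [-0.019, -0.032, -0.999]]
wrist_force: [0.2, 0.6, -1.4]
width: 0.041
```

Emit:
send_rows --pt "0 0 -0.5" --pt "0 0 -1.5" --pt "0 0 -2.5" --pt "0 0 0" --turn '[0,0,0,0]'

```text
t: 6.2
tool_pos: [0.4331, 0.311, 0.0571]
tcp_rot: [[0.11, -0.994, 0.029], [-0.994, -0.109, 0.022], [-0.019, -0.032, -0.999]]
wrist_force: [-0.1, -0.1, -1.0]
width: 0.0409
```

```bash
python3 -c "
from h import *
go([.432,.312,.1],-83.4);shot('scene','s3');shot('top','t3')
im=cv2.imread('pics/s3.png');cv2.imwrite('pics/s3c.png',cv2.resize(im[230:470,400:640],None,fx=2.4,fy=2.4))"
```

```text
t 6.2 pos [0.4331 0.311  0.0571] yaw -83.7 shift cm now [-0.19 -0.04 -4.28] | turn -0.31 | shift cm after turn [-0.19 -0.04 -4.28] F [-0.1 -0.1 -1. ] w 0.0409
```

View pics/s3c.png

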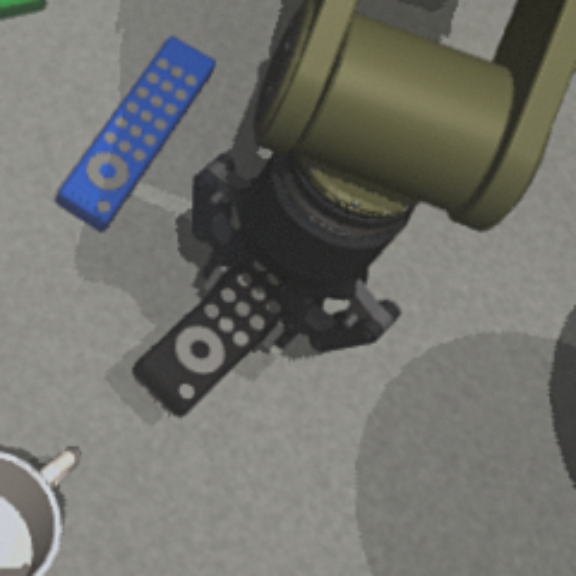

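View pics/t3.png

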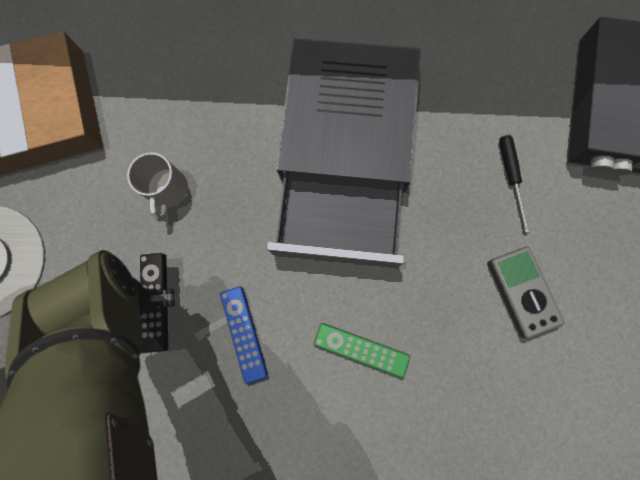

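The remote is held (width 41 mm) and level, with the mug clear of it. In the top view the drawer front strip runs from (268,246) to (403,259). Next I measure where the tray is.

Run:
```python
from h import *
z=np.load('pics/t3.npz');im,d=z['im'],z['d']
b=(im.min(2)>130).astype(np.uint8); b[:235]=0;b[270:]=0;b[:,:262]=0;b[:,410:]=0
cs,_=cv2.findContours(b,0,2);c=max(cs,key=cv2.contourArea)
P=np.array([onz('top',*p[0],0.080)[:2] for p in c]).astype(np.float32)
r=cv2.minAreaRect(P);B=cv2.boxPoints(r);print('front',r,B.tolist())
ctr=np.array(r[0]); e=B[np.argsort(B[:,1])];yv=(e[2:].mean(0)-e[:2].mean(0));yv/=np.linalg.norm(yv);xv=np.array([yv[1],-yv[0]])
T=ctr+xv*(0.007+0.066);print('xv',xv,np.degrees(np.arctan2(xv[1],xv[0])),'tray',T)
print([dep('top',u,v,d).round(4) for u,v in [(340,215),(300,225),(380,230)]])
# remote end in hand: held offset
go([*T,.15],-4.5)
```

```text
front ((0.5230420827865601, -0.008629664778709412), (0.24751600623130798, 0.020580166950821877), 87.07475280761719) [[0.5064496397972107, -0.1317012757062912], [0.5270029902458191, -0.13275153934955597], [0.5396345257759094, 0.11444194614887238], [0.519081175327301, 0.11549220979213715]]
xv [ 0.998697   -0.05103321] -2.9252577 tray [ 0.59594696 -0.01235509]
[array([ 0.6025, -0.0127,  0.0142]), array([0.5814, 0.0623, 0.0154]), array([ 0.5753, -0.0884,  0.014 ])]
t 6.3 pos [0.4319 0.3103 0.0543] yaw -83.7 shift cm now [ 33.7  -13.05  -9.8 ] | turn -79.21 | shift cm after turn [ 18.71  30.59 -10.77] F [ 0.5  0.1 -3. ] w 0.0407
```

Emit:
send_rows --pt "0 0 -4" --pt "0 0 -4" --pt "0 0 -2" --pt "0 0 0" --pt "0 0 0" --turn '[0,0,-7,-8,-8]'

```text
t: 6.8
tool_pos: [0.4275, 0.3071, 0.1542]
tcp_rot: [[0.499, -0.867, 0.02], [-0.867, -0.498, 0.017], [-0.005, -0.025, -1.0]]
wrist_force: [0.9, -0.2, -1.1]
width: 0.041
```

Emit:
send_rows --pt "0 0 0" --pt "0 0 0" --pt "0 0 0" --pt "0 0 0" --pt "0 0 0" --turn '[-8,-8,-8,-8,-8]'

```text
t: 7.3
tool_pos: [0.4262, 0.3062, 0.1504]
tcp_rot: [[0.949, -0.315, 0.014], [-0.315, -0.949, 0.013], [0.01, -0.017, -1.0]]
wrist_force: [-0.1, 0.5, -1.1]
width: 0.0411
```

Run:
```python
from h import *
go([.592,-.01,.15],-4.5)
```

```text
t 7.3 pos [0.4262 0.3062 0.1504] yaw -18.4 shift cm now [25.71 24.78 -0.14] | turn -13.89 | shift cm after turn [19.01 30.22 -0.29] F [-0.1  0.5 -1.1] w 0.0411
```

Emit:
send_rows --pt "0 0 0" --pt "0 0 0" --pt "2.6 4.1 0" --pt "2.6 4.1 0" --pt "2.6 4.1 0" --turn '[-7,-6.9,0,0,0]'

```text
t: 7.8
tool_pos: [0.4944, 0.1788, 0.1454]
tcp_rot: [[0.999, -0.053, 0.008], [-0.053, -0.999, 0.011], [0.007, -0.011, -1.0]]
wrist_force: [0.7, 0.0, -0.3]
width: 0.0412
```

Emit:
send_rows --pt "2.6 4.1 0" --pt "2.6 4.1 0" --pt "2.5 4.0 0" --pt "2.0 3 0" --pt "0 0 0" --turn '[0,0,0,0,0]'

```text
t: 8.3
tool_pos: [0.5857, 0.01, 0.1395]
tcp_rot: [[0.998, -0.057, 0.002], [-0.057, -0.998, 0.01], [0.001, -0.01, -1.0]]
wrist_force: [-0.1, 1.8, -2.1]
width: 0.0406
```

Run:
```python
from h import *
go([.594,-.011,.15],-4.5);print(np.round(sensors.get_state()['tcp_rot'],3))
```

```text
t 8.3 pos [0.5857 0.01   0.1395] yaw -3.3 shift cm now [ 0.95  2.04 -1.07] | turn 1.23 | shift cm after turn [ 0.99  2.02 -1.07] F [-0.1  1.8 -2.1] w 0.0406
[[ 0.998 -0.057  0.002]
 [-0.057 -0.998  0.01 ]
 [ 0.001 -0.01  -1.   ]]
```

Emit:
send_rows --pt "0.9 2.0 0" --pt "0 0 2" --pt "0 0 1" --pt "0 0 0" --turn '[1.2,0,0,0]'

```text
t: 8.7
tool_pos: [0.5924, -0.011, 0.1051]
tcp_rot: [[0.997, -0.08, -0.004], [-0.08, -0.997, 0.011], [-0.004, -0.011, -1.0]]
wrist_force: [0.1, 0.9, -1.1]
width: 0.0409
```

Run:
```python
from h import *
go([.594,-.011,.025],-4.5)
shot('scene','s4');shot('top','t4')
a=cv2.imread('pics/s4.png')[180:380,200:420];b=cv2.imread('pics/t4.png')[150:290,240:440]
cv2.imwrite('pics/c4.png',cv2.resize(a,None,fx=3,fy=3)); cv2.imwrite('pics/c4t.png',cv2.resize(b,None,fx=4,fy=4))
```

```text
t 8.7 pos [ 0.5924 -0.011   0.1051] yaw -4.6 shift cm now [0.19 0.07 8.01] | turn -0.1 | shift cm after turn [0.19 0.07 8.01] F [ 0.1  0.9 -1.1] w 0.0409
```

View pics/c4.png

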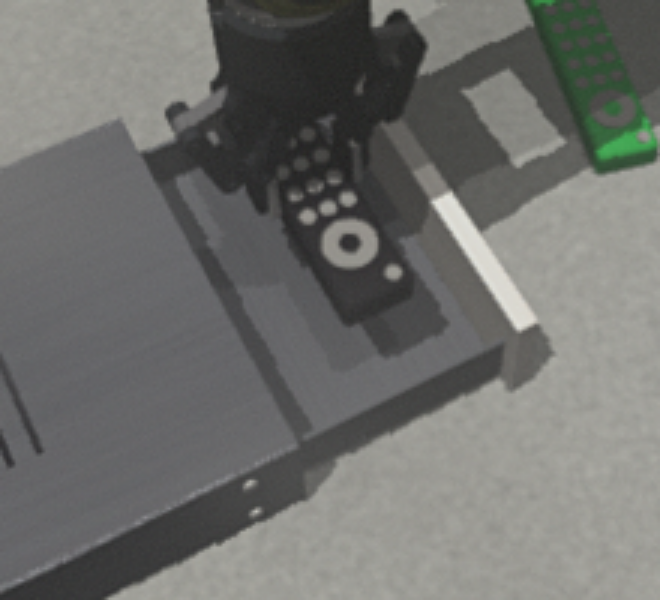

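View pics/c4t.png

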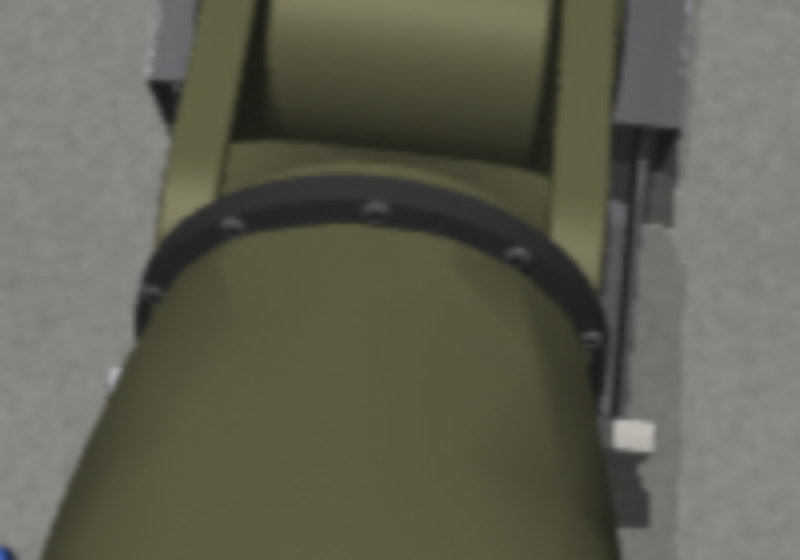

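Run:
```python
from h import *
k=lambda a,b:(200+(a-1)/3,180+(b-1)/3)
r0=onz('top',100+(239-1.5)/4,240+(138-1.5)/4,.023); print('ring offset',np.linalg.norm(r0[:2]-[.432,.312]))
print('ring',onz('scene',*k(350,243),.118))
print('end',onz('scene',*k(410,283),.118),onz('scene',*k(345,316),.118))
# tray left-wall far corner etc: wall top z .052
print('wall/front corner',onz('scene',*k(503,343),.052),'wall at case',onz('scene',*k(300,440),.052))
```

```text
ring offset 0.05019859615787106
ring [0.59491126 0.03784331 0.118     ]
end [0.58180272 0.0752855  0.118     ] [0.6202614  0.07338703 0.118     ]
wall/front corner [0.53827507 0.10422425 0.052     ] wall at case [0.66289095 0.09265335 0.052     ]
```

The crop shows the remote centred over the open tray, keys up. Its end is at y≈0.074 and the tray wall at y≈0.098. Lowering it in.

Emit:
send_rows --pt "0.2 0 2.5" --pt "0 0 2" --pt "0 0 1.2" --pt "0 0 0.6" --pt "0 0 0" --turn '[0,0,0,0,0]'

```text
t: 9.3
tool_pos: [0.597, -0.0085, 0.046]
tcp_rot: [[0.997, -0.077, 0.005], [-0.077, -0.997, 0.01], [0.004, -0.011, -1.0]]
wrist_force: [-0.3, 0.8, -0.9]
width: 0.0409
```

Run:
```python
from h import *
go([.594,-.011,.025],-4.5);print(np.round(sensors.get_state()['tcp_rot'],3))
```

```text
t 9.3 pos [ 0.597  -0.0085  0.046 ] yaw -4.4 shift cm now [-0.29  0.29  2.1 ] | turn 0.09 | shift cm after turn [-0.29  0.29  2.1 ] F [-0.3  0.8 -0.9] w 0.0409
[[ 0.997 -0.077  0.005]
 [-0.077 -0.997  0.01 ]
 [ 0.004 -0.011 -1.   ]]
```

Emit:
send_rows --pt "-0.2 0.3 1" --pt "0 0 0.6" --pt "0 0 0.3" --pt "0 0 0.2" --pt "0 0 0" --turn '[0,0,0,0,0]'

```text
t: 9.8
tool_pos: [0.5958, -0.0115, 0.0257]
tcp_rot: [[0.997, -0.077, 0.008], [-0.077, -0.997, 0.01], [0.007, -0.011, -1.0]]
wrist_force: [-0.9, 0.2, 1.6]
width: 0.0407
```

Emit:
send_rows --pt "0 0 0.2" --pt "0 0 0.1" --pt "0 0 0" --turn '[0,0,0]'

```text
t: 10.1
tool_pos: [0.5971, -0.0116, 0.0251]
tcp_rot: [[0.997, -0.077, 0.012], [-0.077, -0.997, 0.01], [0.011, -0.011, -1.0]]
wrist_force: [-1.9, 0.4, 0.6]
width: 0.0408
```

Emit:
send_rows --pt "0 0 0" --pt "0 0 0" --pt "0 0 0" --pt "0 0 0" --turn '[0,0,0,0]' --hand -0.4

```text
t: 10.5
tool_pos: [0.5975, -0.0116, 0.0253]
tcp_rot: [[0.997, -0.077, 0.013], [-0.077, -0.997, 0.01], [0.012, -0.011, -1.0]]
wrist_force: [-0.3, -0.6, 0.3]
width: 0.0597
```

Emit:
send_rows --pt "0 0 -1" --pt "0 0 -3" --pt "0 0 -4" --pt "0 0 -4" --pt "0 0 0" --turn '[0,0,0,0,0]'

```text
t: 11.0
tool_pos: [0.5954, -0.0128, 0.1514]
tcp_rot: [[0.997, -0.077, 0.011], [-0.077, -0.997, 0.01], [0.01, -0.011, -1.0]]
wrist_force: [-0.1, -0.5, 0.4]
width: 0.0597
```

Run:
```python
from h import *
go([.43,.003,.14],-4.5)
shot('scene','s5')
a=cv2.imread('pics/s5.png')[180:380,200:420]
cv2.imwrite('pics/c5.png',cv2.resize(a,None,fx=3,fy=3))
```

```text
t 11.0 pos [ 0.5954 -0.0128  0.1514] yaw -4.4 shift cm now [-16.62  -0.3    0.97] | turn 0.1 | shift cm after turn [-16.63  -0.27   0.97] F [-0.1 -0.5  0.4] w 0.0597
```

View pics/c5.png

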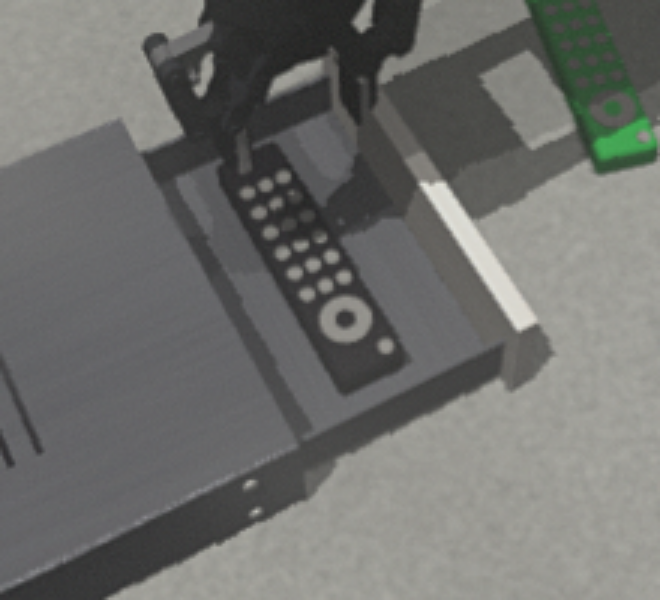

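The remote lies flat, keys up, in the tray between crop (250,160) and (375,380). Backing off, shutting the fingers and turning back to the same pushing pose as before.

Emit:
send_rows --pt "-4.5 0 0" --pt "-4.5 0 0" --pt "-4.5 0 0" --pt "-2.5 0 0" --pt "0 0 0" --turn '[0,0,0,0,8.2]'

```text
t: 11.55
tool_pos: [0.4266, 0.0002, 0.1424]
tcp_rot: [[0.976, -0.219, -0.0], [-0.219, -0.976, 0.011], [-0.002, -0.01, -1.0]]
wrist_force: [0.0, -0.3, -0.1]
width: 0.0593
```

Emit:
send_rows --pt "0 0 0" --pt "0 0 0" --pt "0 0 0" --pt "0 0 0" --pt "0 0 0" --turn '[8.2,8.2,8.2,8.2,8.2]' --hand 1

```text
t: 12.05
tool_pos: [0.4234, 0.0005, 0.1397]
tcp_rot: [[0.568, -0.823, -0.006], [-0.823, -0.569, 0.011], [-0.012, -0.002, -1.0]]
wrist_force: [-0.2, 0.4, 0.2]
width: 0.0004
```

Emit:
send_rows --pt "0 0 0" --pt "0 0 0" --pt "0 0 0" --pt "0 0 0" --pt "0 0 0" --turn '[8.2,8.2,8.2,8.2,8.2]'

```text
t: 12.55
tool_pos: [0.4209, 0.0007, 0.1364]
tcp_rot: [[-0.141, -0.99, -0.013], [-0.99, 0.141, 0.012], [-0.01, 0.014, -1.0]]
wrist_force: [0.2, 0.4, -0.2]
width: -0.0
```

Run:
```python
from h import *
go([.46,.001,.041],-94.5)
shot('top','t6');shot('scene','s6')
```

```text
t 12.55 pos [0.4209 0.0007 0.1364] yaw -98.1 shift cm now [-0.49 -4.    9.49] | turn -3.62 | shift cm after turn [-0.24 -4.03  9.49] F [ 0.2  0.4 -0.2] w -0.0
```

View pics/t6.png

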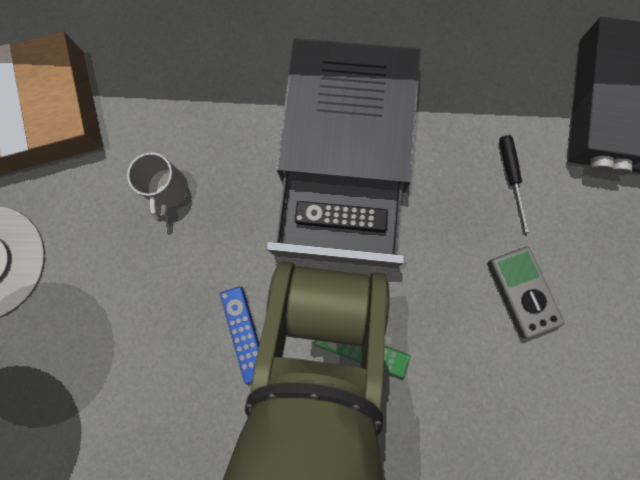

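The top view shows the remote flat in the middle of the tray at (341,216), with the bystanders where they were. Lowering in front of the drawer face.

Emit:
send_rows --pt "0 -1 3" --pt "0 -1 3" --pt "0 0 2" --pt "0 0 1" --pt "0 0 0" --turn '[-3.6,0,0,0,0]'

```text
t: 13.15
tool_pos: [0.4399, -0.0003, 0.0427]
tcp_rot: [[-0.05, -0.999, -0.013], [-0.999, 0.05, 0.012], [-0.011, 0.013, -1.0]]
wrist_force: [-0.3, 0.4, 1.3]
width: -0.0002
```

Run:
```python
from h import *
go([.634,-.0134,.041],-94.5)
```

```text
t 13.15 pos [ 4.399e-01 -3.000e-04  4.270e-02] yaw -92.8 shift cm now [  0.35 -19.45  -0.09] | turn 1.65 | shift cm after turn [ -0.22 -19.45  -0.09] F [-0.3  0.4  1.3] w -0.0002
```

Emit:
send_rows --pt "0 -2 0" --pt "0 -2 0" --pt "0 -1 0" --pt "0 -0.7 0" --pt "0 -0.7 0" --turn '[1.6,0,0,0,0]'

```text
t: 13.65
tool_pos: [0.5056, -0.0046, 0.0449]
tcp_rot: [[-0.071, -0.997, -0.011], [-0.997, 0.07, 0.012], [-0.011, 0.012, -1.0]]
wrist_force: [-5.6, -0.5, 1.2]
width: 0.0002
```

Emit:
send_rows --pt "0 -0.8 0" --pt "0 -1 0" --pt "0 -1 0" --pt "0 -1 0" --pt "0 -1 0" --turn '[0,0,0,0,0]'

```text
t: 14.15
tool_pos: [0.552, -0.0083, 0.0449]
tcp_rot: [[-0.069, -0.997, -0.019], [-0.998, 0.068, 0.011], [-0.01, 0.02, -1.0]]
wrist_force: [-5.5, -0.3, 3.9]
width: 0.0003
```

Emit:
send_rows --pt "0 -1 0" --pt "0 -1 0" --pt "0 -1 0" --pt "0 -1 0" --pt "0 -1 0" --turn '[0,0,0,0,0]'

```text
t: 14.65
tool_pos: [0.6011, -0.0122, 0.0449]
tcp_rot: [[-0.067, -0.997, -0.027], [-0.998, 0.066, 0.011], [-0.009, 0.027, -1.0]]
wrist_force: [-5.9, -0.7, 5.0]
width: -0.0
```

Run:
```python
from h import *
go([.634,-.0134,.041],-94.5)
```

```text
t 14.65 pos [ 0.6011 -0.0122  0.0449] yaw -93.8 shift cm now [-0.1 -3.3  0.3] | turn 0.68 | shift cm after turn [-0.14 -3.3   0.31] F [-5.9 -0.7  5. ] w -0.0
```

Emit:
send_rows --pt "0 -0.8 0" --pt "0 -0.8 0" --pt "0 -0.6 0" --pt "0 -0.5 0" --turn '[0,0,0,0]'

```text
t: 15.05
tool_pos: [0.6273, -0.0143, 0.0449]
tcp_rot: [[-0.065, -0.997, -0.033], [-0.998, 0.065, 0.011], [-0.009, 0.033, -0.999]]
wrist_force: [-5.8, -0.5, 4.2]
width: -0.0002
```

Emit:
send_rows --pt "0 -0.5 0" --pt "0 -0.5 0" --turn '[0,0]'

```text
t: 15.25
tool_pos: [0.6332, -0.0148, 0.0448]
tcp_rot: [[-0.064, -0.997, -0.046], [-0.998, 0.064, 0.012], [-0.009, 0.047, -0.999]]
wrist_force: [-68.4, 1.5, 39.0]
width: 0.0001
```

A hard stop at 68 N shows the drawer at its inner stop. Drawing back.

Emit:
send_rows --pt "0 1 0" --pt "0 2 0" --pt "0 4 -1" --pt "0 4 -2" --pt "0 3 -3" --turn '[0,0,0,0,0]'

```text
t: 15.75
tool_pos: [0.4907, -0.0064, 0.1093]
tcp_rot: [[-0.063, -0.996, -0.056], [-0.998, 0.062, 0.012], [-0.009, 0.057, -0.998]]
wrist_force: [1.4, -0.1, 0.9]
width: 0.0001
```

Emit:
send_rows --pt "0 2 -4" --pt "0 0 -4" --pt "0 0 0" --pt "0 0 0" --pt "0 0 0" --turn '[0,0,0,0,0]'

```text
t: 16.25
tool_pos: [0.472, -0.0058, 0.1975]
tcp_rot: [[-0.061, -0.997, -0.05], [-0.998, 0.06, 0.012], [-0.009, 0.051, -0.999]]
wrist_force: [0.2, 0.1, -0.6]
width: -0.0001
```

Run:
```python
from h import *
def front(tag):
    im=np.load(f'pics/{tag}.npz')['im']
    b=(im.min(2)>130).astype(np.uint8); b[:170]=0;b[205:]=0;b[:,:270]=0;b[:,415:]=0
    cs,_=cv2.findContours(b,0,2);c=max(cs,key=cv2.contourArea)
    print(tag,cv2.minAreaRect(np.array([onz('top',*p[0],0.080)[:2] for p in c]).astype(np.float32)))
shot('top','t7');shot('scene','s7');front('t0');front('t7')
print(sensors.get_state()['t'])
```

```text
t0 ((0.6410599946975708, -0.013894408941268921), (0.23575587570667267, 0.012996786274015903), 85.48695373535156)
t7 ((0.6409091353416443, -0.013837717473506927), (0.2361246645450592, 0.013063927181065083), 85.42579650878906)
16.35
```

View pics/t7.png

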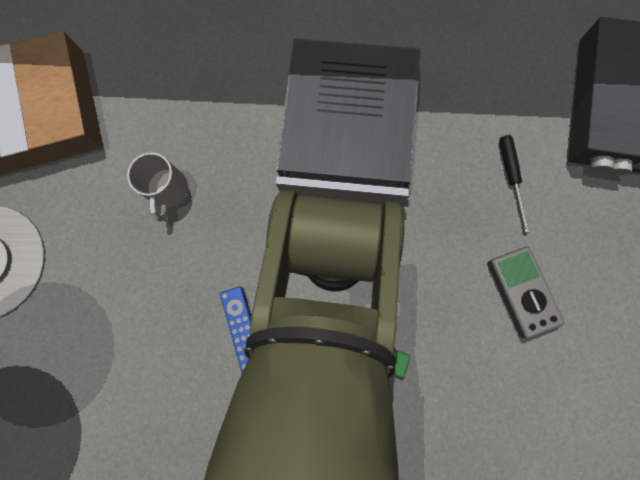

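View pics/s7.png

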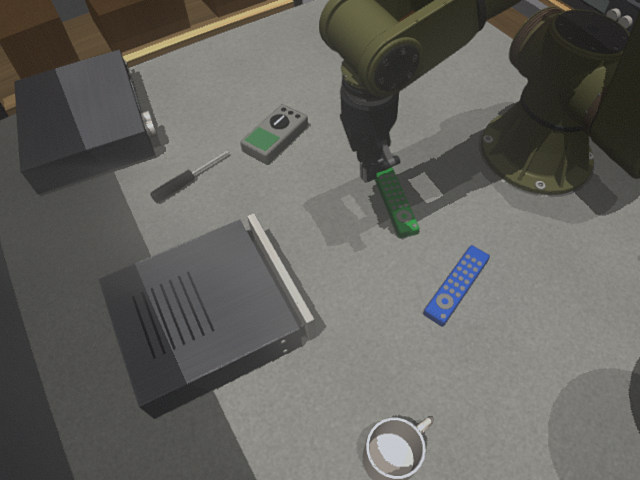

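The front strip is back within 0.2 mm of its starting place, 0.8 s after the fingers let go. The arm is clear and the bystanders are unmoved. Handing in.

```bash
python3 -c "
from h import *
print(ticket.close_job())"
```

```text
the job is handed in; nothing more can be done
None
```

The job is handed in at about 16 s, and my last pictures show the drawer latched shut with the black remote inside. Handing in gives no verdict.

I pushed the drawer to its inner stop (48 N at the wrist) and backed off, and it sprang fully out. I then picked up the black remote and turned it to lie across the drawer. I lowered it until it rested on the tray floor and let go, then pushed the drawer to its stop again (68 N) and backed off.

- **Remote:** before closing, both views showed it flat, keys up and centred in the tray. I could not see it once the drawer was shut; nothing suggested it had shifted.
- **Drawer:** the front measured within 0.2 mm of its original latched position, about 1 s after I drew back, with nothing touching it.
- **Bystanders:** the multimeter, mug and screwdriver look unmoved in both final views.
- **Disagreement:** one measurement of the open drawer's angle was off by about 1.6° (−2.9° against −4.5°), because its outline was blurred with the area around it. I used the earlier, cleaner value, and the placement agreed with it.

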